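Close up the driver-bit case on the repair bench

TASK

The repair is done: pack up the open driver-bit case. Push the upright bit rack down until it lies fully home in the case, and only then swing the lid over it and press the lid down until it is fully shut. Leave the case standing where it is, leave the driver in its trough, and do not disturb the other things on the bench.

Things in the scene. Friction and masses are not known exactly. Their poses are not given: they have to be found in the camera images.
- case: Open dark plastic case, about 2 kg, loose on the bench mat. Base 180 (x) x 260 (y) x 50 mm high, 4 mm walls; origin at the centre of its underside. Own +x points to the long side with the lid hinge, -x is the front with the carry handle, y runs along both hinge lines, z up. Inside fittings stay below the rim: 28 mm high ledge at the front, block 36 mm (tools on it 42) by the lid hinge.
- rack (a joint): Hinge of the bit rack (rad): 0 = folded flat, fully home; about 1.57 = upright, where it starts; stop at 1.8 (leaning to the front). It folds down away from the front, towards the lid hinge. Stiff hinge (0.12 N m): it stays where it is left; 2 to 4 N near its free edge moves it.
- rack_hinge (a point): Middle of the bit rack's hinge line, fixed in the case: 55 mm to the front (-x) of the case centre, 34 mm above the underside. Axes as the case.
- rack_tab (a point): End of the thumb tab (34 mm wide) mid-way along the rack's free edge, 92.5 mm from its hinge line. The rack is a plate 160 mm wide along the hinge, 85 mm long, 6 mm thick, mid plane through the hinge line. Its face to the front (up when folded) has two cross rails with steel bits, rising 11 mm from the mid plane, 6-18 and 50-60 mm from the hinge; from 64 mm to the free edge it is bare plate.
- lid (a joint): Hinge of the lid (rad): 0 = shut flat on the case's rim; about 1.57 = upright; stop at 2.0 (leaning back, away from the case). It starts open, leaning back a little. Stiff hinge (0.42 N m): it stays where it is left and does not fall; 3 to 5 N near its free edge moves it.
- lid_hinge (a point): Middle of the lid's hinge line, fixed in the case: on the +x long side, 90 mm from the case centre, 50 mm above the underside. Axes as the case.
- lid_edge (a point): Middle of the lid's free long edge, on its outer face. The lid is a shallow shell with a foam pad inside: 180 mm from hinge line to free edge, 260 mm along the hinge, 20 mm thick. Its inner face passes through the hinge line; the nearly smooth outer face lies 20 mm outside that (70 mm above the bench when shut) and looks away from the case when open.
- driver_mid (a point): Centre of the loose black and aluminium driver handle (round, 22 mm diameter, 80 mm body, 0.07 kg) lying along the case's x in the trough at the +y end of the case, wholly below the rim. Stays there.
- solder_reel: Bystander: upright reel of solder, 60 mm diameter, 46 mm high, 0.25 kg; origin at the centre of its underside. Stands off the front (-x side) of the case.
- screwdriver: Bystander: black screwdriver, 170 mm long, lying on the bench off the front of the case, roughly along it.
- flux_bottle: Bystander: small amber jar, 38 mm diameter, 85 mm high, 0.07 kg; origin at the centre of its underside. Stands off the -y end of the case.
- tip_cleaner: Bystander: steel tin with brass wool, 72 mm diameter, 45 mm high, 0.18 kg; origin at the centre of its underside. Stands off the -y end of the case.
- circuit_board: Bystander: green circuit board 80 x 120 mm, parts up to 15 mm high, lying on the bench beyond the lid hinge (+x side of the case); origin under its centre.
- multimeter: Bystander: orange and dark hand multimeter 185 x 90 x 53 mm lying on its back on the left of the bench; origin under its centre.
Things that resemble listed ones, but are neither listed nor needed, are in the scene too. Leave any yellow look-alike of the part that bears driver_mid alone.

How it is judged:
On the way, in this order (a step that is already met when the one before it is completed fails the run):
1. the bit rack is folded down fully home while the lid still stands open (value of joint rack below 0.08 rad and value of joint lid above 1.2 rad), for 0.2 s.
2. the lid is fully shut over the folded rack (value of joint lid below 0.04 rad and value of joint rack below 0.08 rad), for 0.2 s.
At the end, for the whole second after the job is handed in: The bit rack is folded down to within 0.08 rad of flat and the lid is shut to within 0.04 rad (about 7 mm at its free edge), the case stands level and at rest within 40 mm of where it was, with the driver still in its trough below the lid (all of step 2 and distance of case from where it was at the start of the episode below 0.04 m and angle between case's own z axis and vertical below 0.05 rad and linear speed of case below 0.01 m/s and z of driver_mid in the frame of case below 0.04 m); the robot touches nothing.
It fails at once if the lid is swung down on the rack while the rack still stands up (value of joint lid below 0.8 rad and value of joint rack above 0.5 rad).
It fails at once if the case is lifted, tipped or shoved more than 40 mm (height (world z) of case above 0.012 m or angle between case's own z axis and vertical above 0.1 rad or distance of case from where it was at the start of the episode above 0.04 m).
It fails at once if the driver is taken out of its trough (z of driver_mid in the frame of case above 0.04 m).
It fails at once if a bystander is moved more than 30 mm (distance of any of solder_reel, screwdriver, flux_bottle, tip_cleaner, circuit_board, multimeter from where it was at the start of the episode above 0.03 m).
It fails at once if a bystander is knocked over (angle between any of solder_reel, flux_bottle, tip_cleaner's own z axis and vertical above 0.4 rad).
It also fails if it takes over 51 s, if anything falls off the work surface, if the arm or the gripper's body presses on something with over 40 N, if the wrist force passes 120 N, or if a joint passes its speed limit or range.

ROBOT

A 6-joint arm with a two-finger parallel gripper is mounted at the origin on the work surface. World frame = base frame: x ahead of the robot, y to its left, z up, the work surface at z = 0. Lengths are in m, angles in rad, forces in N, time in s.
With the tool pointing down it reaches from about 0.25 to 0.725 m from the base axis. Payload 4 kg.
Tool frame: the origin (TCP) lies at the very end of the fingers, on their centre line; the grasp point (between the pads) lies 19 mm behind it; x points along the fingers, z is the direction in which the jaws open and shut, and the axes are right-handed (so a half turn about x gives the same grasp; the last joint's range is limited). The gripper opens to 85 mm and grips with 20 to 120 N. Pads are 22 mm wide; open, the fingers measure 114 mm over their backs; the gripper's body (76 mm by 85 mm) begins 54 mm behind the grasp point. The pads swing forward as they close: fully open they stand 13 mm farther back than shut.
Start: joints at [-1.234, 0.241, 0.005, 1.335, 0, 1.571], TCP at [0.165, -0.472, 0.231] pointing down, gripper open.
Joint ranges: [-2.72, 2.72], [-1.05, 1.87], [-1.09, 1.28], [-1.99, 2.15], [-1.42, 1.44], [-3.14, 3.14]. Speed limits (rad/s): [2.79, 2.79, 3.14, 3.14, 3.14, 3.14].

INTERFACE

Orientations are given as a unit quaternion [x, y, z, w].
In Python, from workcell import bot gives the robot as it stands.
- The arm moves only by the tool apply_moves, never from a script. Its argument "targets" is one flat list of numbers, 7 for each row, row after row: the shift along the tool's x, y, z in units of 25 cm (1.0 is 25 cm), then the turn, a rotation vector about the tool's x, y, z in units of 0.5 rad (1.0 is 0.5 rad), then the opening, from 0 (shut) to 1 (fully open). In form: [tx, ty, tz, wx, wy, wz, claw, tx, ty, tz, wx, wy, wz, claw, ...]. A call has 1 to 12 rows; each row is the pose to reach, as a shift and turn from the pose commanded when the call began, along the tool's axes at that moment; what a row does not reach only later rows make up. A row lasts 1/12 s, in which the tool goes at most 41.7 mm and 7.16 degrees, less where a joint would pass 70% of its speed; a pose out of reach is approached as far as the arm can. A call with a number of a shift or a turn outside -1 to 1 is refused whole. A call with a gripper value outside its range is refused whole. The fingers move at their own pace and stop on an object; the grip force is fixed at half the most. Time passes only in rows, so rows that repeat a pose let the fingers close. It gives the time, the measured TCP pose, the force and the opening at its end, in the units of the state.
- bot.get_obs(): the state, without advancing time (a new reading comes with each control period).
- bot.camera(name): name is "side" or "top"; returns (picture, depth): 384x512x3 uint8, red, green, blue; 384x512 float32, m along the optical axis (not along the pixel's ray), 0 where there is no reading.
- bot.camera_params(name): a dict with "fx", "fy", "cx", "cy" (pixels), "dist" ([k1, k2, p1, p2, k3] as OpenCV has them; the pictures are not rectified), "T" (4x4, takes a point from camera to world coordinates). Camera axes: x right, y up, looking along -z (the intrinsics and any distortion apply to the point x, -y, -z); pixel columns grow to the right and rows downward; lengths in m; the calibration is good to about 2 mm. A picture is of the moment at which its call begins. camera_params takes no time and is no camera call.
- bot.job_done(): hands the job in, once; it reports no verdict.
The state is a dict: "clock": time; "joint_pos": joint angles; "joint_vel": joint speeds; "tau": joint torques, N m; "eef_pos": TCP position; "tool_rot": TCP orientation; "ft_force": force on the tool from outside, world axes, zero at the start; "ft_torque": the same for the moment, N m; "grip_width": finger opening in m.
Only numpy, scipy, OpenCV 4.12 (cv2) and the standard library are available. Lean on these libraries where they do the work, as an engineer would, in place of code of your own. Each camera call takes 0.05 s, during which the arm holds its last target.

## Working session

There is one attempt and no reset: what is moved stays moved. The work goes in short steps, Python scripts to look and compute and a tool call to move; the robot and the scene stay as the last step left them, time stands still between calls to the robot, and variables do not carry over. Pictures are saved under pics/ and viewed, and the job is handed in when it is done.

Besides the shell and the picture viewer there is one more tool, called after "Request:" as name(argument=value, ...) on one line, values as JSON. apply_moves: Moves the arm, as the interface text tells. Its arguments: {"type":"object","properties":{"targets":{"type":"array"}},"required":["targets"]}

```bash
ls; mkdir -p pics
python3 - <<'E'
from workcell import bot
import cv2,numpy as np
o=bot.get_obs();print({k:np.round(v,3) for k,v in o.items()})
for n in("top","side"):
    im,d=bot.camera(n);cv2.imwrite(f"pics/{n}0.png",im[:,:,::-1]);np.savez(f"{n}0.npz",im=im,d=d);p=bot.camera_params(n)
    print(n,{k:np.round(v,3).tolist() for k,v in p.items()},(d==0).mean())
E
```

```text
pics
{'clock': np.float64(0.0), 'joint_pos': array([-1.234,  0.241,  0.004,  1.335, -0.   ,  1.571]), 'joint_vel': array([-0.   ,  0.001,  0.001,  0.001, -0.001, -0.001]), 'tau': array([ 0.0000e+00, -3.7232e+01,  2.5241e+01,  1.7000e-02, -0.0000e+00,
        0.0000e+00]), 'eef_pos': array([ 0.165, -0.471,  0.23 ]), 'tool_rot': array([ 0.41 ,  0.577, -0.409,  0.576]), 'ft_force': array([-0.364,  0.265, -0.098]), 'ft_torque': array([ 0.016,  0.006, -0.033]), 'grip_width': np.float64(0.085)}
top {'fx': 391.588, 'fy': 391.588, 'cx': 258.377, 'cy': 191.799, 'dist': [-0.089, 0.0, 0.0, 0.0, 0.0], 'T': [[0.019, 0.985, -0.17, 0.406], [-0.999, 0.013, -0.033, 0.021], [-0.03, 0.17, 0.985, 1.073], [0.0, 0.0, 0.0, 1.0]]} 0.003997802734375
side {'fx': 481.614, 'fy': 481.614, 'cx': 257.248, 'cy': 188.931, 'dist': [-0.145, 0.0, 0.0, 0.0, 0.0], 'T': [[-0.164, 0.56, -0.812, -0.445], [-0.987, -0.094, 0.134, 0.211], [-0.002, 0.823, 0.568, 0.785], [0.0, 0.0, 0.0, 1.0]]} 0.0038960774739583335
```

View pics/top0.png

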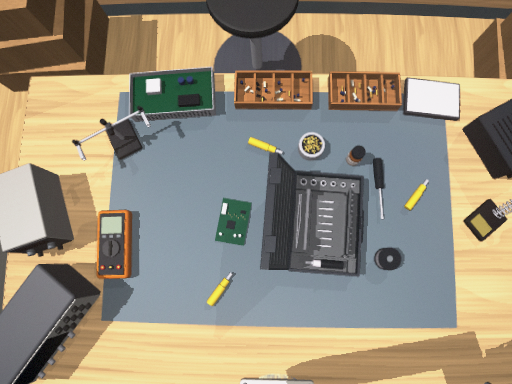

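View pics/side0.png

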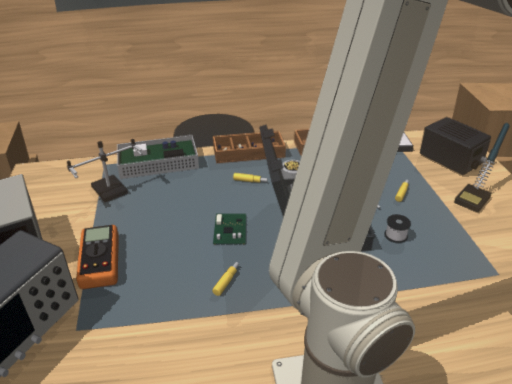

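The top view shows the case around (315,225). The lid stands open on its left (world +y), the front and reel are on the right, and the driver is at the bottom end. The side view is blocked by the arm. Next I'll measure using the depth.

```bash
cat > h.py <<'E'
import numpy as np,cv2
from workcell import bot
def cloud(n,d):
    p=bot.camera_params(n);K=np.array([[p['fx'],0,p['cx']],[0,p['fy'],p['cy']],[0,0,1]])
    h,w=d.shape;u,v=np.meshgrid(np.arange(w),np.arange(h))
    q=cv2.undistortPoints(np.stack([u,v],-1).reshape(-1,1,2).astype(np.float64),K,np.array(p['dist'])).reshape(h,w,2)
    c=np.stack([q[...,0]*d,-q[...,1]*d,-d,np.ones_like(d)],-1)
    return (c@np.array(p['T']).T)[...,:3]
E
python3 - <<'E'
from h import *
z=np.load('top0.npz');P=cloud('top',z['d']);im=z['im']
np.save('P0.npy',P)
for u,v in [(268,230),(290,160),(264,270),(274,158),(292,270),(296,182),(360,275),(365,175),(325,175),(330,265),(320,255),(300,230),(325,230),(345,230),(352,225),(335,230),(387,258),(380,190),(356,155),(311,145),(234,222),(114,243),(322,264),(230,150)]:
    print((u,v),np.round(P[v,u],3),im[v,u])
print('row225',[(u,*np.round(P[225,u],3)[1:]) for u in range(258,372,3)])
H=np.clip(P[...,2]/0.25*255,0,255).astype(np.uint8)[130:300,220:420]
a=cv2.resize(cv2.applyColorMap(H,cv2.COLORMAP_JET),None,fx=3,fy=3,interpolation=0)
b=cv2.resize(np.ascontiguousarray(im[130:300,220:420,::-1]),None,fx=4,fy=3.5)
cv2.imwrite('pics/h.png',a);cv2.imwrite('pics/crop.png',b)
E
```

```text
(268, 230) [0.469 0.027 0.222] [82 84 89]
(290, 160) [ 0.683 -0.031  0.   ] [121 134 146]
(264, 270) [ 0.378  0.037 -0.002] [133 146 158]
(274, 158) [0.63  0.015 0.222] [78 79 86]
(292, 270) [ 0.38  -0.035  0.049] [73 75 80]
(296, 182) [ 0.613 -0.046  0.036] [61 60 64]
(360, 275) [ 0.368 -0.22   0.005] [134 150 161]
(365, 175) [ 0.643 -0.241  0.003] [124 140 153]
(325, 175) [ 0.633 -0.123  0.04 ] [47 50 49]
(330, 265) [ 0.394 -0.135  0.035] [47 48 52]
(320, 255) [ 0.42  -0.112  0.013] [119 121 123]
(300, 230) [ 0.484 -0.056  0.038] [86 86 88]
(325, 230) [ 0.487 -0.126  0.014] [192 189 196]
(345, 230) [ 0.483 -0.169  0.069] [72 74 76]
(352, 225) [ 0.5   -0.196  0.028] [66 69 70]
(335, 230) [ 0.488 -0.153  0.01 ] [116 114 116]
(387, 258) [ 0.414 -0.281  0.048] [133 137 142]
(380, 190) [ 0.598 -0.278  0.015] [213 211 218]
(356, 155) [ 0.678 -0.199  0.082] [48 48 50]
(311, 145) [ 0.714 -0.086  0.046] [167 140  78]
(234, 222) [0.506 0.121 0.005] [52 56 58]
(114, 243) [0.44  0.437 0.047] [96 93 94]
(322, 264) [ 0.396 -0.115  0.032] [50 49 54]
(230, 150) [ 0.712  0.14  -0.002] [132 146 158]
[... 1041 characters left out ...]
at64(0.011)), (327, np.float64(-0.131), np.float64(0.011)), (330, np.float64(-0.14), np.float64(0.008)), (333, np.float64(-0.148), np.float64(0.011)), (336, np.float64(-0.156), np.float64(0.01)), (339, np.float64(-0.164), np.float64(0.009)), (342, np.float64(-0.172), np.float64(0.011)), (345, np.float64(-0.171), np.float64(0.059)), (348, np.float64(-0.166), np.float64(0.126)), (351, np.float64(-0.18), np.float64(0.093)), (354, np.float64(-0.201), np.float64(0.03)), (357, np.float64(-0.209), np.float64(0.03)), (360, np.float64(-0.213), np.float64(0.047)), (363, np.float64(-0.232), np.float64(0.002)), (366, np.float64(-0.241), np.float64(-0.002)), (369, np.float64(-0.249), np.float64(-0.002))]
```

View pics/crop.png

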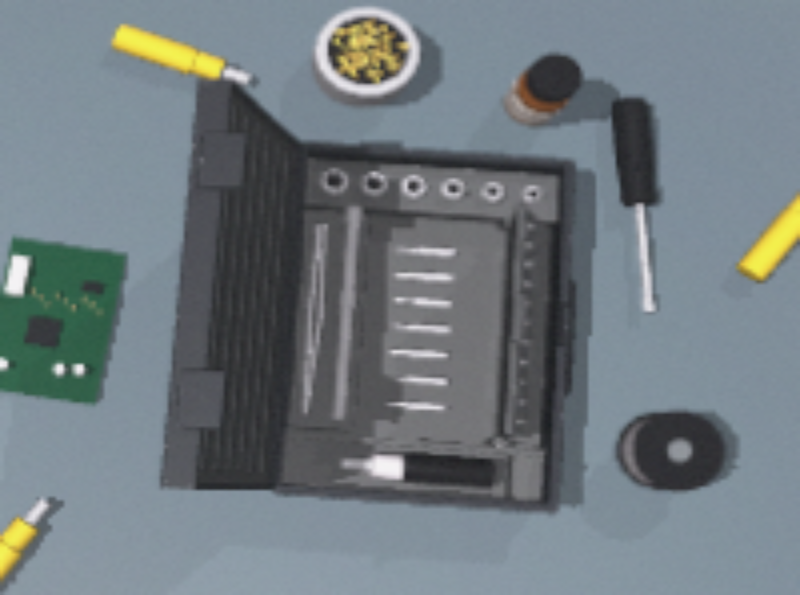

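View pics/h.png

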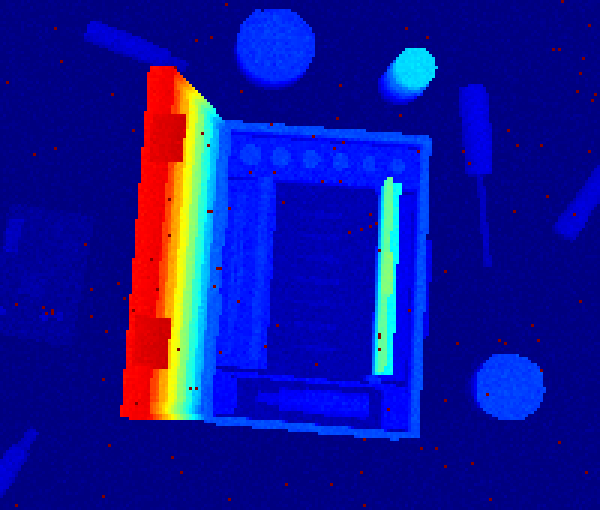

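Run:
```python
from h import *
P=np.load('P0.npy');m=np.zeros(P.shape[:2],bool);m[150:285,250:375]=1
Z=P[...,2]
r=m&(Z>.0455)&(Z<.054)
cm=cv2.morphologyEx(r.astype(np.uint8),cv2.MORPH_OPEN,np.ones((2,2)))
n,l,s,c=cv2.connectedComponentsWithStats(r.astype(np.uint8),connectivity=8)
for i in np.argsort(-s[1:,4])[:4]+1: print(s[i])
k=np.argmax(s[1:,4])+1
q=P[l==k][:,:2].astype(np.float32)
rc=cv2.minAreaRect(q);print(rc,cv2.boxPoints(rc))
# lid top points
L=m&(Z>.06)&(P[...,1]>-.06)
pts=P[L];c0=pts.mean(0);w=np.linalg.svd(pts-c0,full_matrices=0)[2];print('lid plane',c0,w[2]);
t=P[m&(Z>.2)];rc=cv2.minAreaRect(t[:,:2].astype(np.float32));print('lidtop',rc,cv2.boxPoints(rc),t[:,2].max())
R=m&(Z>.06)&(P[...,1]<-.1);pts=P[R];print('rack',np.percentile(pts,[1,50,99],axis=0));
t=P[m&(Z>.115)&(P[...,1]<-.1)];print('racktop',len(t),t.mean(0),t[:,0].min(),t[:,0].max(),np.percentile(t[:,1],[2,98]),np.polyfit(t[:,0],t[:,1],1))
for n,(u,v) in dict(reel=(388,258),jar=(356,155),tin=(311,145)).items(): print(n,P[v,u])
```

```text
[287 170  77 107 721]
[291 184   5  29  69]
[288 227   6  30  68]
[311 180   5   5  17]
((0.5053722262382507, -0.12254966050386429), (0.18813593685626984, 0.2679779529571533), 86.23897552490234) [[ 0.36550143 -0.20762601]
 [ 0.63290226 -0.22520405]
 [ 0.64524305 -0.03747331]
 [ 0.3778422  -0.01989527]]
lid plane [0.50936695 0.00682064 0.19418079] [-0.04974143 -0.99742743  0.05161703]
lidtop ((0.5151621103286743, 0.019791927188634872), (0.03057272359728813, 0.2606264352798462), 86.3523941040039) [[ 0.38414037  0.01282702]
 [ 0.6442388  -0.00375396]
 [ 0.64618385  0.02675683]
 [ 0.3860854   0.04333781]] 1.072569726514168
rack [[ 0.42249862 -0.21903055  0.06137082]
 [ 0.52436554 -0.17343574  0.09549746]
 [ 0.6909184  -0.16174994  0.12866699]]
racktop 180 [ 0.50155007 -0.16758902  0.12082248] 0.4242160136947866 0.5808763245805078 [-0.17354536 -0.16163683] [-0.05908392 -0.13795547]
reel [ 0.41380877 -0.28392365  0.04817512]
jar [ 0.6781309  -0.1992758   0.08170222]
tin [ 0.71441903 -0.08570603  0.04560574]
```

```bash
cat >> h.py <<'E'
from scipy.spatial.transform import Rotation as R
yaw=np.deg2rad(86.24);xc=np.array([np.cos(yaw),np.sin(yaw),0]);yc=np.array([-np.sin(yaw),np.cos(yaw),0]);zc=np.array([0,0,1.])
C=np.array([.5045,-.122,0])
def w(x,y,z): return C+x*xc+y*yc+z*zc   # case -> world
def rel(p): # world target -> units in tool axes
    o=bot.get_obs();T=R.from_quat(o['tool_rot']);return T.inv().apply(p-o['eef_pos'])/.25
E
python3 - <<'E'
from h import *
o=bot.get_obs();T=R.from_quat(o['tool_rot']).as_matrix();print(T.round(3))
# want tool x=-z, tool z=+-yc
for s in(1,-1):
    z=s*yc;x=-zc;y=np.cross(z,x);D=R.from_matrix(np.stack([x,y,z],1))
    print(s,(R.from_quat(o['tool_rot']).inv()*D).as_rotvec()/.5, 'tool y in world',y)
print(w(-.055,0,.034),w(.09,0,.05))
for p in [w(-.11,0,.20),w(-.085,0,.1)]: print(p,rel(p))
E
```

```text
[[-0.001  0.944  0.33 ]
 [ 0.002  0.33  -0.944]
 [-1.     0.    -0.002]]
1 [ 3.94646540e+00 -2.51591296e-03  3.62968913e-03] tool y in world [-0.06557729 -0.99784749  0.        ]
-1 [-2.33671788e+00 -3.25058661e-03 -2.25313868e-03] tool y in world [ 0.06557729  0.99784749 -0.        ]
[ 0.50089325 -0.17688161  0.034     ] [ 0.51040196 -0.03219373  0.05      ]
[ 0.4972865  -0.23176322  0.2       ] [ 0.12295289  1.5709896  -0.46516947]
[ 0.49892593 -0.20681704  0.1       ] [ 0.52312553  1.61013941 -0.55643362]
```

Request:
apply_moves(targets=[0.06,0.9,-0.25,-1,0,0,0,0.06,0.9,-0.25,-1,0,0,0,0.06,0.9,-0.25,-1,0,0,0,0.06,0.9,-0.25,-1,0,0,0,0.06,0.9,-0.25,-1,0,0,0,0.06,0.9,-0.25,-1,0,0,0,0.06,0.9,-0.25,-1,0,0,0,0.06,0.9,-0.25,-1,0,0,0])

```text
clock: 0.77
eef_pos: [0.3576, -0.3374, 0.2157]
tool_rot: [0.253, 0.661, -0.253, 0.66]
ft_force: [0.5, 0.7, -0.3]
grip_width: 0.0
```

```bash
cat > g.py <<'E'
import sys
from h import *
o=bot.get_obs();T=R.from_quat(o['tool_rot']);q=[float(a) for a in sys.argv[1:4]]
z=-yc;x=-zc;y=np.cross(z,x);D=R.from_matrix(np.stack([x,y,z],1))
print('t',o['clock'],'tcp case',((o['eef_pos']-C)@np.stack([xc,yc,zc],1)).round(4),'F',o['ft_force'].round(1),'grip',o['grip_width'],'j',o['joint_pos'].round(2))
print('rel',rel(w(*q)).round(3),'turn',((T.inv()*D).as_rotvec()/.5).round(3))
E
python3 g.py -.11 0 .19
```

```text
t 0.7667 tcp case [-0.2246  0.1325  0.2157] F [ 0.5  0.7 -0.3] grip 2.212446638029769e-05 j [-0.76  0.23 -0.05  1.29 -0.    1.55]
rel [0.102 0.688 0.134] turn [-1.33  -0.003 -0.   ]
```

Request:
apply_moves(targets=[0.1,0.69,0.135,-1,0,0,0,0.1,0.69,0.135,-1,0,0,0,0.1,0.69,0.135,-1,0,0,0,0.1,0.69,0.135,-1,0,0,0,0.1,0.69,0.135,-1,0,0,0,0.1,0.69,0.135,-1,0,0,0,0.1,0.69,0.135,-1,0,0,0])

```text
clock: 1.35
eef_pos: [0.4966, -0.2338, 0.1908]
tool_rot: [0.083, 0.703, -0.083, 0.702]
ft_force: [-0.5, -0.5, -0.5]
grip_width: -0.0001
```

```bash
python3 g.py -.088 0 .104
```

```text
t 1.35 tcp case [-0.1121  0.0005  0.1908] F [-0.5 -0.5 -0.5] grip -0.00011562837347271688 j [-0.44  0.36  0.06  1.28 -0.    1.37]
rel [ 0.347  0.096 -0.014] turn [-0.339 -0.004  0.001]
```

Request:
apply_moves(targets=[0.1,0.0,0,-0.34,0,0,0,0.2,0.05,-0.01,-0.34,0,0,0,0.3,0.08,-0.014,-0.34,0,0,0,0.345,0.09,-0.014,-0.34,0,0,0,0.345,0.09,-0.014,-0.34,0,0,0])

```text
clock: 1.77
eef_pos: [0.4954, -0.2109, 0.1023]
tool_rot: [0.024, 0.709, -0.023, 0.704]
ft_force: [0.1, -0.8, -0.6]
grip_width: 0.0004
```

```bash
python3 - <<'E'
from h import *
for n in("top","side"):
    im,d=bot.camera(n)
    np.savez(n+'1.npz',im=im,d=d)
    cv2.imwrite(f"pics/{n}1.png",cv2.resize(np.ascontiguousarray(im[130:300,220:420,::-1]),None,fx=4,fy=3.5) if n=='top' else im[:,:,::-1])
E
python3 g.py -.07 0 .104
```

```text
t 1.8667 tcp case [-0.0902  0.0004  0.1056] F [ 0.7 -0.1  0.5] grip 0.000319454094999744 j [-0.4   0.41 -0.1   1.06 -0.    1.24]
rel [0.006 0.081 0.001] turn [-0.003 -0.001  0.001]
```

View pics/top1.png

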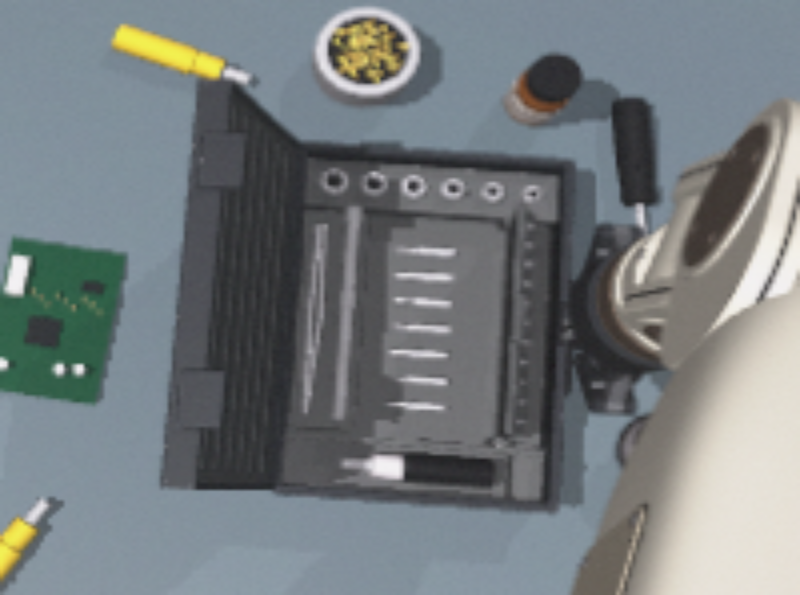

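View pics/side1.png

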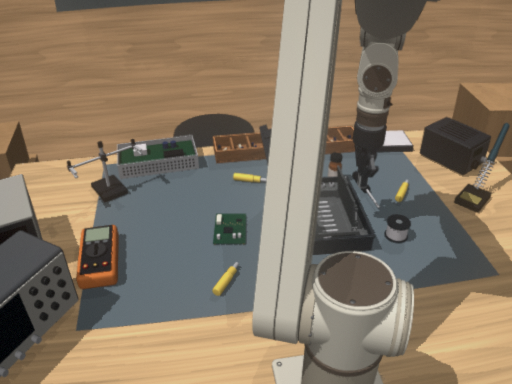

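```bash
cat > rack.py <<'E'
from h import *
for th in np.arange(1.6,-.21,-.1):
    r=np.interp(th,[0,1.5],[.086,.073]);c=np.array([-.055+r*np.cos(th)-.003*np.sin(th)-.011,.034+r*np.sin(th)+.003*np.cos(th)])
    print(round(th,2),c.round(4),rel(w(c[0],0,c[1])).round(3)[:2])
E
python3 rack.py
```

```text
1.6 [-0.0711  0.1069] [-0.005  0.076]
1.5 [-0.0638  0.107 ] [-0.006  0.106]
1.4 [-0.0564  0.1073] [-0.007  0.135]
1.3 [-0.0489  0.1068] [-0.005  0.165]
1.2 [-0.0414  0.1055] [-0.     0.195]
1.1 [-0.034   0.1035] [0.008 0.225]
1.0 [-0.0267  0.1007] [0.019 0.254]
0.9 [-0.0197  0.0971] [0.034 0.282]
0.8 [-0.0131  0.0928] [0.051 0.309]
0.7 [-0.0068  0.0878] [0.071 0.334]
0.6 [-0.001   0.0821] [0.094 0.357]
0.5 [0.0042 0.0758] [0.119 0.378]
0.4 [0.0088 0.0689] [0.146 0.396]
0.3 [0.0128 0.0615] [0.176 0.412]
0.2 [0.016  0.0537] [0.207 0.425]
0.1 [0.0184 0.0455] [0.24  0.435]
-0.0 [0.02  0.037] [0.274 0.441]
-0.1 [0.0199 0.0284] [0.308 0.441]
-0.2 [0.0189 0.0199] [0.343 0.437]
```

First half of the arc, down to θ≈0.8.

Request:
apply_moves(targets=[-0.005,0.05,0,0,0,0,0,-0.005,0.076,0,0,0,0,0,-0.006,0.106,0,0,0,0,0,-0.007,0.135,0,0,0,0,0,-0.005,0.165,0,0,0,0,0,0,0.195,0,0,0,0,0,0.008,0.225,0,0,0,0,0,0.02,0.254,0,0,0,0,0,0.034,0.282,0,0,0,0,0,0.05,0.309,0,0,0,0,0])

```text
clock: 2.7
eef_pos: [0.5043, -0.1327, 0.0921]
tool_rot: [0.022, 0.707, -0.023, 0.707]
ft_force: [-0.2, -3.0, -2.5]
grip_width: -0.0002
```

```bash
python3 g.py 0 0 .05; python3 rack.py|tail -11
python3 - <<'E'
from h import *
im,d=bot.camera('top');P=cloud('top',d);np.save('P2.npy',P)
cv2.imwrite("pics/top2.png",cv2.resize(np.ascontiguousarray(im[130:300,220:420,::-1]),None,fx=4,fy=3.5))
E
```

```text
t 2.7 tcp case [-0.0107 -0.0005  0.0921] F [-0.2 -3.  -2.5] grip -0.00018476832712865801 j [-0.26  0.39 -0.17  1.01 -0.    1.38]
rel [ 0.168  0.043 -0.002] turn [ 0.004 -0.     0.001]
0.8 [-0.0131  0.0928] [-0.003 -0.009]
0.7 [-0.0068  0.0878] [0.017 0.016]
0.6 [-0.001   0.0821] [0.04  0.039]
0.5 [0.0042 0.0758] [0.065 0.06 ]
0.4 [0.0088 0.0689] [0.093 0.078]
0.3 [0.0128 0.0615] [0.122 0.094]
0.2 [0.016  0.0537] [0.154 0.107]
0.1 [0.0184 0.0455] [0.186 0.117]
-0.0 [0.02  0.037] [0.22  0.123]
-0.1 [0.0199 0.0284] [0.255 0.123]
-0.2 [0.0189 0.0199] [0.289 0.119]
```

View pics/top2.png

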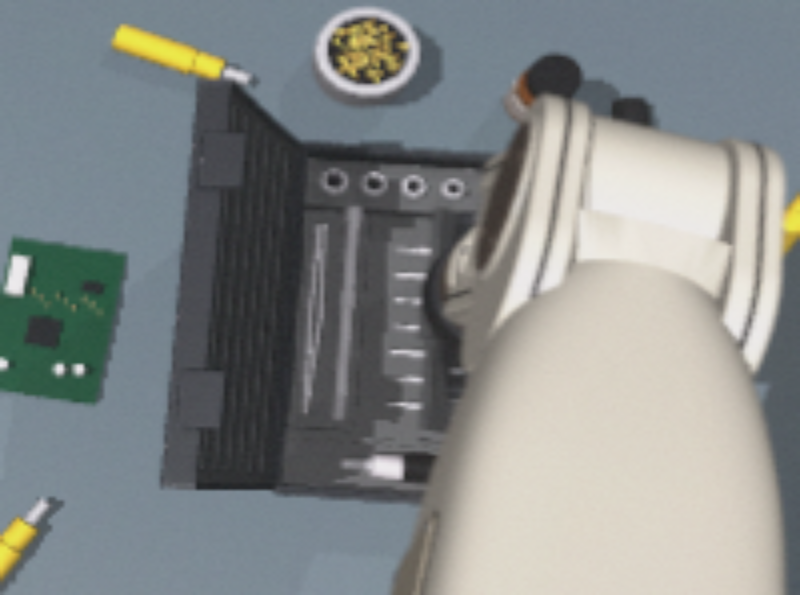

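The case hasn't moved, the contact force is about 4 N, and the rack is following the finger. I'll carry on to flat.

Request:
apply_moves(targets=[0.015,0.016,0,0,0,0,0,0.04,0.039,0,0,0,0,0,0.065,0.06,0,0,0,0,0,0.093,0.078,0,0,0,0,0,0.122,0.094,0,0,0,0,0,0.154,0.107,0,0,0,0,0,0.186,0.117,0,0,0,0,0,0.21,0.121,0,0,0,0,0,0.21,0.121,0,0,0,0,0])

```text
clock: 3.5
eef_pos: [0.5055, -0.1025, 0.0385]
tool_rot: [0.023, 0.707, -0.022, 0.706]
ft_force: [0.1, 0.1, 0.8]
grip_width: -0.0001
```

```bash
python3 g.py 0.02 0 .035
```

```text
t 3.5 tcp case [0.0196 0.0003 0.0385] F [0.1 0.1 0.8] grip -6.694906898551965e-05 j [-0.2   0.44 -0.25  0.88  0.    1.43]
rel [0.014 0.002 0.001] turn [ 0.004 -0.004 -0.002]
```

Request:
apply_moves(targets=[0.006,0,0,0,0,0,0,0.012,0,0,0,0,0,0,0.018,0,0,0,0,0,0,0.018,0,0,0,0,0,0])

```text
clock: 3.83
eef_pos: [0.5067, -0.1033, 0.037]
tool_rot: [0.023, 0.706, -0.023, 0.707]
ft_force: [-2.5, -0.3, 8.1]
grip_width: 0.0
```

```bash
python3 g.py 0.02 0 .035
```

```text
t 3.8333 tcp case [ 0.0188 -0.0009  0.037 ] F [-2.5 -0.3  8.1] grip 2.5819074375326872e-05 j [-0.2   0.44 -0.25  0.87  0.    1.43]
rel [ 0.008  0.005 -0.004] turn [0.003 0.003 0.   ]
```

Request:
apply_moves(targets=[0.02,0,0,0,0,0,0,0.02,0,0,0,0,0,0,-0.1,-0.02,0,0,0,0,0,-0.25,-0.1,0,0,0,0,0,-0.4,-0.1,0,0,0,0,0,-0.57,-0.1,0,0,0,0,0,-0.73,-0.1,0,0,0,0,0,-0.9,-0.1,0,0,0,0,0,-0.95,-0.1,0,0,0,0,0])

```text
clock: 4.58
eef_pos: [0.507, -0.1284, 0.2805]
tool_rot: [0.022, 0.703, -0.023, 0.711]
ft_force: [0.5, -1.2, 0.7]
grip_width: -0.0
```

```bash
python3 g.py 0.18 0 .275
python3 - <<'E'
from h import *
im,d=bot.camera('top');P=cloud('top',d);np.save('P3.npy',P)
cv2.imwrite("pics/top3.png",cv2.resize(np.ascontiguousarray(im[130:300,220:420,::-1]),None,fx=4,fy=3.5))
im,d=bot.camera('side')
cv2.imwrite("pics/side3.png",cv2.resize(np.ascontiguousarray(im[100:300,200:430,::-1]),None,fx=3,fy=3))
E
```

```text
t 4.5833 tcp case [-0.0062 -0.0029  0.2805] F [ 0.5 -1.2  0.7] grip -3.568331008282707e-05 j [-0.25  0.26  0.16  1.46  0.    1.39]
rel [ 0.021  0.745 -0.011] turn [0.003 0.023 0.002]
```

View pics/top3.png

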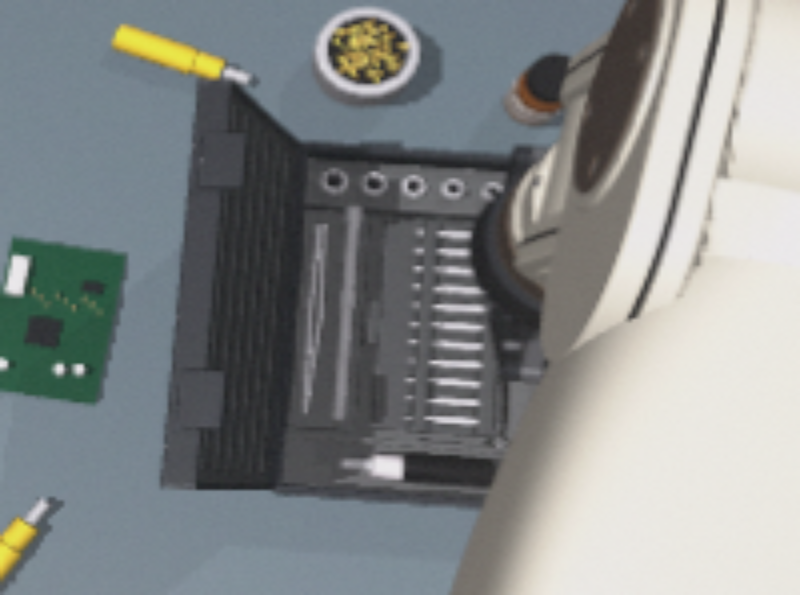

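View pics/side3.png

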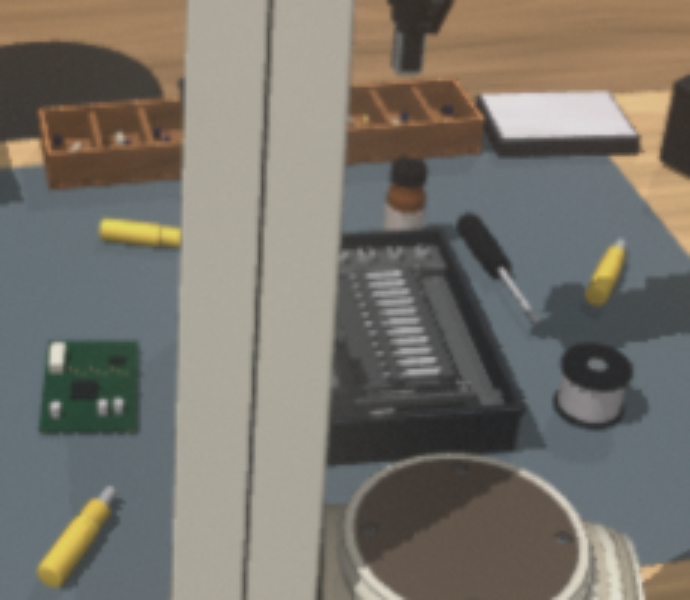

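The rack now lies flat, with the bits at about (450,330) in the top view. I'll check its angle with the depth.

Run:
```python
from h import *
P=np.load('P3.npy');q=(P-C)@np.stack([xc,yc,zc],1)
def hgt(a,b,c,d):
    m=(q[...,0]>a)&(q[...,0]<b)&(q[...,1]>c)&(q[...,1]<d)&(q[...,2]<.1)&(q[...,2]>0);return m.sum(),np.median(q[m][:,2])
print('edge',hgt(.012,.027,-.07,-.02),hgt(.012,.027,.02,.07),'rail/bits',hgt(-.003,.004,-.07,.07),'block',hgt(.04,.08,-.05,.05),'rim -y',hgt(-.02,.08,-.13,-.127))
```

```text
edge (np.int64(109), np.float64(0.037319016646716996)) (np.int64(120), np.float64(0.03688105168597)) rail/bits (np.int64(156), np.float64(0.0442062818867357)) block (np.int64(570), np.float64(0.03800676288825655)) rim -y (np.int64(116), np.float64(0.041968802725959486))
```

Request:
apply_moves(targets=[0.0,0.16,-0.005,0,0.023,0,0,0.0,0.32,-0.01,0,0.023,0,0,0.0,0.48,-0.012,0,0.023,0,0,0.0,0.64,-0.012,0,0.023,0,0,0.0,0.8,-0.012,0,0.023,0,0,0.0,0.83,-0.012,0,0.023,0,0,0.1,0.83,-0.012,0,0.023,0,0,0.22,0.83,-0.012,0,0.023,0,0,0.33,0.83,-0.012,0,0.023,0,0,0.33,0.83,-0.012,0,0.023,0,0])

```text
clock: 5.52
eef_pos: [0.5099, 0.0785, 0.1835]
tool_rot: [0.022, 0.716, -0.023, 0.698]
ft_force: [-1.5, -0.4, -0.4]
grip_width: 0.0002
```

```bash
cat > lid.py <<'E'
from h import *
for th in list(np.arange(2.0,.01,-.1))+[.05,0]:
    r=.15;c=np.array([.09-r*np.cos(th)+.02*np.sin(th)+.011,.05+r*np.sin(th)+.02*np.cos(th)])
    print(round(th,2),c.round(4),rel(w(c[0],0,c[1])).round(3)[:2])
E
python3 g.py .18 0 .2; python3 lid.py;python3 - <<'E'
from h import *
im,d=bot.camera('top')
cv2.imwrite("pics/top4.png",cv2.resize(np.ascontiguousarray(im[130:300,220:420,::-1]),None,fx=4,fy=3.5))
E
```

```text
t 5.5167 tcp case [0.2004 0.0078 0.1835] F [-1.5 -0.4 -0.4] grip 0.00015493505689514726 j [ 0.15  0.32 -0.02  1.26  0.    1.79]
rel [-0.067 -0.082  0.029] turn [ 0.004 -0.05   0.005]
2.0 [0.1816 0.1781] [ 0.021 -0.075]
1.9 [0.1684 0.1855] [-0.008 -0.128]
1.8 [0.1546 0.1915] [-0.032 -0.184]
1.7 [0.1402 0.1962] [-0.051 -0.241]
1.6 [0.1254 0.1994] [-0.063 -0.3  ]
1.5 [0.1103 0.201 ] [-0.07  -0.361]
1.4 [0.0952 0.2012] [-0.071 -0.421]
1.3 [0.0801 0.1999] [-0.065 -0.481]
1.2 [0.0653 0.1971] [-0.054 -0.541]
1.1 [0.0508 0.1928] [-0.036 -0.599]
1.0 [0.0368 0.187 ] [-0.013 -0.655]
0.9 [0.0234 0.1799] [ 0.015 -0.708]
0.8 [0.0108 0.1715] [ 0.049 -0.758]
0.7 [-0.0008  0.1619] [ 0.088 -0.805]
0.6 [-0.0115  0.1512] [ 0.131 -0.847]
0.5 [-0.021   0.1395] [ 0.178 -0.885]
0.4 [-0.0294  0.1268] [ 0.228 -0.919]
0.3 [-0.0364  0.1134] [ 0.282 -0.947]
0.2 [-0.042   0.0994] [ 0.338 -0.969]
0.1 [-0.0463  0.0849] [ 0.396 -0.986]
0.05 [-0.0478  0.0775] [ 0.426 -0.992]
0 [-0.049  0.07 ] [ 0.456 -0.996]
```

View pics/top4.png

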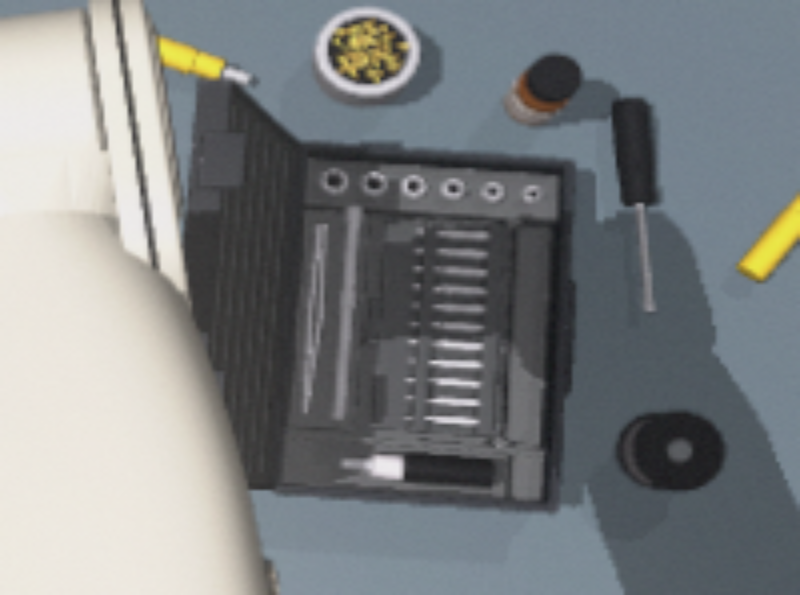

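Request:
apply_moves(targets=[-0.015,-0.04,0.02,0,0,0,0,-0.025,-0.09,0.028,0,0,0,0,-0.035,-0.14,0.028,0,0,0,0,-0.045,-0.19,0.028,0,0,0,0,-0.055,-0.245,0.028,0,0,0,0,-0.063,-0.3,0.028,0,0,0,0,-0.07,-0.36,0.028,0,0,0,0,-0.071,-0.42,0.028,0,0,0,0,-0.065,-0.48,0.028,0,0,0,0,-0.054,-0.54,0.028,0,0,0,0,-0.036,-0.6,0.028,0,0,0,0])

```text
clock: 6.48
eef_pos: [0.5135, -0.0729, 0.202]
tool_rot: [0.023, 0.709, -0.023, 0.704]
ft_force: [1.4, 1.7, 2.5]
grip_width: -0.0
```

```bash
python3 g.py .05 0 .19; python3 lid.py|tail -13;python3 - <<'E'
from h import *
im,d=bot.camera('top');np.save('P5.npy',cloud('top',d))
cv2.imwrite("pics/top5.png",cv2.resize(np.ascontiguousarray(im[130:300,220:420,::-1]),None,fx=4,fy=3.5))
E
```

```text
t 6.4833 tcp case [ 0.0496 -0.0057  0.202 ] F [1.4 1.7 2.5] grip -3.734967057898026e-05 j [-0.14  0.3   0.    1.28 -0.    1.49]
rel [ 0.048  0.002 -0.023] turn [ 0.001 -0.013 -0.   ]
1.1 [0.0508 0.1928] [0.037 0.005]
1.0 [0.0368 0.187 ] [ 0.06  -0.051]
0.9 [0.0234 0.1799] [ 0.088 -0.105]
0.8 [0.0108 0.1715] [ 0.122 -0.155]
0.7 [-0.0008  0.1619] [ 0.16  -0.202]
0.6 [-0.0115  0.1512] [ 0.203 -0.244]
0.5 [-0.021   0.1395] [ 0.25  -0.283]
0.4 [-0.0294  0.1268] [ 0.301 -0.316]
0.3 [-0.0364  0.1134] [ 0.354 -0.344]
0.2 [-0.042   0.0994] [ 0.41  -0.367]
0.1 [-0.0463  0.0849] [ 0.468 -0.383]
0.05 [-0.0478  0.0775] [ 0.498 -0.39 ]
0 [-0.049  0.07 ] [ 0.528 -0.394]
```

View pics/top5.png

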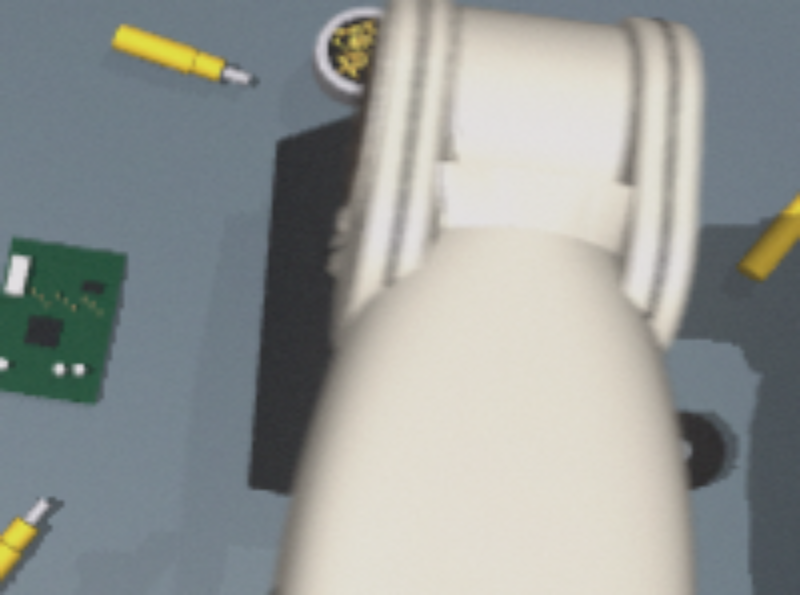

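The lid is past vertical and following the finger. I'll continue the arc.

Request:
apply_moves(targets=[0.05,-0.045,0,0,0,0,0,0.085,-0.1,0,0,0,0,0,0.122,-0.155,0,0,0,0,0,0.16,-0.2,0,0,0,0,0,0.203,-0.244,0,0,0,0,0,0.25,-0.283,0,0,0,0,0,0.3,-0.316,0,0,0,0,0,0.354,-0.344,0,0,0,0,0,0.41,-0.367,0,0,0,0,0,0.455,-0.38,0,0,0,0,0,0.485,-0.386,0,0,0,0,0])

```text
clock: 7.45
eef_pos: [0.5041, -0.1683, 0.077]
tool_rot: [0.023, 0.711, -0.023, 0.702]
ft_force: [1.0, -1.5, 1.1]
grip_width: -0.0003
```

```bash
python3 g.py -.05 0 .07
```

```text
t 7.45 tcp case [-0.0462 -0.0027  0.077 ] F [ 1.  -1.5  1.1] grip -0.00032513402380954606 j [-0.32  0.43 -0.15  1.   -0.    1.32]
rel [ 0.028 -0.015 -0.01 ] turn [ 0.001 -0.025  0.001]
```

Request:
apply_moves(targets=[0.01,-0.01,0,0,0,0,0,0.02,-0.015,0,0,0,0,0,0.028,-0.015,0,0,0,0,0,0.034,-0.015,0,0,0,0,0,0.034,-0.015,0,0,0,0,0])

```text
clock: 7.87
eef_pos: [0.5047, -0.171, 0.0702]
tool_rot: [0.023, 0.711, -0.023, 0.703]
ft_force: [0.1, -0.3, 0.6]
grip_width: 0.0002
```

```bash
python3 g.py -.05 0 .07
```

```text
t 7.8667 tcp case [-0.0489 -0.0034  0.0702] F [ 0.1 -0.3  0.6] grip 0.00022108466586381295 j [-0.32  0.44 -0.16  0.99 -0.    1.31]
rel [ 0.001 -0.005 -0.014] turn [ 0.003 -0.022  0.001]
```

Request:
apply_moves(targets=[0.008,0,0,0,0,0,0,0.016,0,0,0,0,0,0,0.022,0,0,0,0,0,0,0.022,0,0,0,0,0,0])

```text
clock: 8.2
eef_pos: [0.505, -0.171, 0.0698]
tool_rot: [0.022, 0.71, -0.023, 0.704]
ft_force: [-10.7, 3.6, 32.1]
grip_width: 0.0001
```

```bash
python3 g.py -.05 0 .07
```

```text
t 8.2 tcp case [-0.0488 -0.0037  0.0698] F [-10.7   3.6  32.1] grip 9.441273223332788e-05 j [-0.32  0.43 -0.16  0.98 -0.    1.31]
rel [-0.001 -0.005 -0.015] turn [ 0.004 -0.016  0.003]
```

Firm stop: 32 N with the TCP at z = 0.0698, and the shut lid's outer face should be at 0.070. I'll retreat upward and clear of the case.

Request:
apply_moves(targets=[-0.01,0,0,0,0,0,0,-0.08,0,0,0,0,0,0,-0.2,0,0,0,0,0,0,-0.35,0,0,0,0,0,0,-0.5,0,0,0,0,0,0,-0.6,-0.15,0.15,0,0,0,0,-0.6,-0.3,0.3,0,0,0,0,-0.6,-0.45,0.45,0,0,0,0,-0.6,-0.6,0.6,0,0,0,0,-0.6,-0.75,0.75,0,0,0,0,-0.6,-0.8,0.8,0,0,0,0,-0.6,-0.8,0.8,0,0,0,0])

```text
clock: 9.2
eef_pos: [0.6809, -0.3687, 0.2125]
tool_rot: [0.023, 0.711, -0.023, 0.703]
ft_force: [1.8, -0.7, 0.9]
grip_width: -0.0002
```

```bash
python3 g.py -.05 0 .07;python3 - <<'E'
from h import *
im,d=bot.camera('top');P=cloud('top',d)
cv2.imwrite("pics/top6.png",im[:,:,::-1])
q=(P-C)@np.stack([xc,yc,zc],1)
for a in np.arange(-.08,.1,.03):
  for b in (-.1,0,.1):
    m=(abs(q[...,0]-a)<.01)&(abs(q[...,1]-b)<.02)&(q[...,2]>.03)&(q[...,2]<.15);print(round(a,2),b,m.sum(),np.median(q[m][:,2]).round(4) if m.any() else None)
m=np.zeros(P.shape[:2],bool);m[150:285,250:375]=1
m&=(P[...,2]>.06)&(P[...,2]<.08);n,l,s,c=cv2.connectedComponentsWithStats(m.astype(np.uint8));k=np.argmax(s[1:,4])+1
print(cv2.minAreaRect(P[l==k][:,:2].astype(np.float32)))
im,d=bot.camera('side');cv2.imwrite("pics/side6.png",im[:,:,::-1])
E
```

```text
t 9.2 tcp case [-0.2346 -0.1922  0.2125] F [ 1.8 -0.7  0.9] grip -0.00019809915622846756 j [-0.49  0.93  1.12  1.77 -0.    1.14]
rel [ 0.578  0.739 -0.762] turn [ 0.001 -0.021  0.001]
-0.08 -0.1 113 0.0708
-0.08 0 49 0.0703
-0.08 0.1 0 None
-0.05 -0.1 113 0.0707
-0.05 0 114 0.0706
-0.05 0.1 0 None
-0.02 -0.1 118 0.0706
-0.02 0 120 0.0705
-0.02 0.1 10 0.0707
0.01 -0.1 117 0.0704
0.01 0 121 0.0705
0.01 0.1 126 0.0708
0.04 -0.1 115 0.0706
0.04 0 122 0.0701
0.04 0.1 126 0.0706
0.07 -0.1 114 0.0703
0.07 0 122 0.0701
0.07 0.1 126 0.0703
((0.5058315396308899, -0.12587541341781616), (0.18373148143291473, 0.26168856024742126), 86.29045867919922)
```

View pics/top6.png

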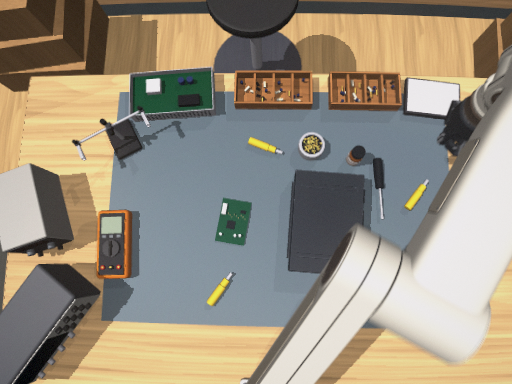

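View pics/side6.png

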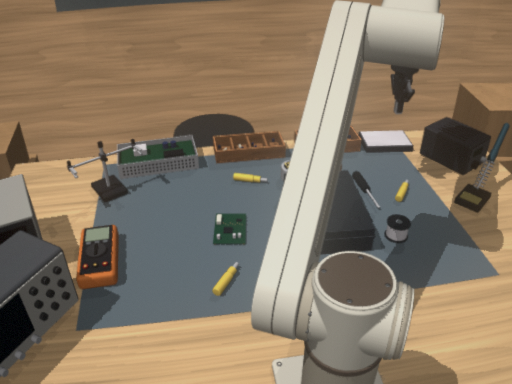

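The lid is flat at 0.070–0.071 m across its face, which means it is shut. The case is where it was, the bystanders are in place, and the arm is clear. Handing in now.

```bash
python3 -c "
from workcell import bot
print(bot.job_done())"
```

```text
the job is handed in; nothing more can be done
None
```

The case is packed up: I folded the bit rack flat, then swung the lid over it and pressed it shut. I handed the job in at about 9.3 s; no verdict is reported.

- **Rack:** with the lid still open, the finger met a stop at about 8 N. Depth then put its free edge at 37 mm, the height for lying flat.
- **Lid:** I pressed it to a firm stop at about 32 N. Its outer face then measured 70–71 mm wherever the camera could see it, against 70 mm when shut. The arm hid one front corner of the lid from the top camera.
- **Case:** it is level and within a few mm of its starting place. The two measurements of its centre differ by about 3 mm, which is within measuring error.
- **Driver:** it lay in its trough in the last picture before the lid closed. I can't see it now that the lid is shut.
- **Bystanders and arm:** the bystanders look unmoved in the final pictures; I checked them by eye only. The arm ended clear of everything.

No check failed.

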